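# Set the forming machine's heating dial four clicks on and start it

## Robot

A 6-joint arm with a two-finger parallel gripper is mounted at the origin on the work surface. World frame = base frame: x ahead of the robot, y to its left, z up, the work surface at z = 0. Lengths are in mm, angles in rad, forces in N, time in s.
With the tool pointing down it reaches from about 350 to 875 mm from the base axis. Payload 4.2 kg.
Tool frame: the origin (TCP) lies midway between the tips of the shut fingers; the grasp point (between the pads) lies 19 mm behind it (arm.grasp_offset is the distance from the TCP to the grasp point, in mm); z points along the fingers, y is the direction in which the jaws open and shut (so a half turn about z gives the same grasp; the last joint's range is limited). The gripper opens to 85 mm and grips with 20 to 120 N. Pads are 22 mm wide; open, the fingers measure 114 mm over their backs; the gripper's body (76 mm by 85 mm) begins 54 mm behind the grasp point. The pads swing forward as they close: fully open they stand 13 mm farther back than shut.
Start: joints at [1.383, 0.385, 0.008, 0, -1.194, -0.259], TCP at [270.018, 563.64, 231.312] pointing down, gripper open.
Joint ranges: [-3.14, 3.14], [-1.21, 2.06], [-1.07, 1.41], [-3.16, 2.05], [-2.99, -0.16], [-3.1, 3.1]. Speed limits (rad/s): [2.79, 2.79, 3.14, 3.14, 3.14, 3.14].

## Interface

Orientations are given as a unit quaternion [x, y, z, w].
In Python, from bench import arm gives the robot as it stands.
- The arm moves only by the tool move_arm, never from a script. Its argument "moves" is a list of rows, each an object with "gripper": the gripper's target within -1 to 1 (fully open at 1, half-way at 0, shut at -1); "xyz": the shift along the tool's x, y, z in cm, a list of three; "angular": the turn, a rotation vector about the tool's x, y, z in rad, a list of three. In form: [{"gripper": gripper, "xyz": [dx, dy, dz], "angular": [wx, wy, wz]}, ...]. A call has 1 to 10 rows; each row is the pose to reach, as a shift and turn from the pose commanded when the call began, along the tool's axes at that moment; what a row does not reach only later rows make up. A row lasts 1/8 s, in which the tool goes at most 62.5 mm and 10.7 degrees, less where a joint would pass 70% of its speed; a pose out of reach is approached as far as the arm can. A call with a gripper value outside its range is refused whole. The fingers move at their own pace and stop on an object; the grip force is fixed at half the most. Time passes only in rows, so rows that repeat a pose let the fingers close. It gives the time, the measured TCP pose, the force and the opening at its end, in the units of the state.
- arm.read_state(): the state, without advancing time (a new reading comes with each control period).
- arm.get_image(name): name is "side" or "top"; returns (picture, depth): 384x512x3 uint8, blue, green, red; 384x512 float32, mm along the optical axis (not along the pixel's ray), 0 where there is no reading.
- arm.get_calibration(name): a dict with "camera_matrix" (3x3 intrinsics, pixels), "R" (3x3) and "t" (3): a world point X has camera coordinates R X + t. Camera axes: x right, y down, z forward; pixel columns grow to the right and rows downward; lengths in mm; the calibration is good to about 2 mm. A picture is of the moment at which its call begins. get_calibration takes no time and is no camera call.
- arm.job_done(): hands the job in, once; it reports no verdict.
The state is a dict: "clock": time; "joints": joint angles; "joint_vel": joint speeds; "joint_efforts": joint torques, N m; "position": TCP position; "ee_rot": TCP orientation; "contact_force": force on the tool from outside, world axes, zero at the start; "wrist_torque": the same for the moment, N m; "gripper_width": finger opening in mm.
Only numpy, scipy, OpenCV 4.12 (cv2) and the standard library are available. Lean on these libraries where they do the work, as an engineer would, in place of code of your own. Each camera call takes 0.05 s, during which the arm holds its last target. There are 200 camera calls.

## Task

Put a fingertip in the notch of the blue heating dial and push it round clockwise (seen from above) by exactly four clicks, not a click too far at any time and not a click backwards, so that it rests in the fourth stop. Then press the green start button fully down with a fingertip and let it come up again. Do not press the button before the dial is set, do not turn the grey dial, and leave the loose things standing where they are, neither pushed nor lifted.

Things in the scene. Friction and masses are not known exactly. Their poses are not given: they have to be found in the camera images.
- heat_dial_axis (a point): Centre of the blue heating dial: on its vertical axis, level with the floor of its finger notch (61 mm above the table). Fixed. The dial is a flat blue disc 96 mm across, 21 mm thick, its top 22 mm above this point. Its round grey base is 118 mm across, with 15 white ticks around the rim, one per click.
- heat_dial_notch (a point): Middle of the blue dial's finger notch, 34 mm from the axis, level with the dial's top; turns with it. The notch is open at the rim and top, through the whole thickness, straight-sided, 44 mm wide, end wall 11 mm from the axis; closed fingertips fit and push its side wall. It starts at a tick, opening within 75 degrees of +x. A white line on the dial points the opposite way.
- heat_dial (a joint): Turn of the blue dial, rad, 0 at the start, growing CLOCKWISE seen from above. Stops every 24 degrees (0.419 rad): four clicks are 1.676. Between stops it resists with up to 0.07 to 0.12 N m (2 to 4 N square on the notch wall 34 mm out, up to 10 N nearer the axis or rubbing), falling to nothing half-way, then springs on by itself into the next stop. Ends: 2 clicks back, 8 clicks on.
- vacuum_dial_axis (a point): Centre of the grey vacuum dial (yellow line), of the same shape and size as the blue one, 130 mm from it on the same deck, on either side of it; its axis at notch-floor level. To be left alone. It turns smoothly with light friction.
- vacuum_dial_notch (a point): Point in the middle of the grey dial's finger notch, 34 mm from its axis, level with its top; turns with it.
- start_button_top (a point): Centre of the top face of the green round start button (28 mm across, on a grey collar 44 mm across) on the deck, on the robot's side of the dials. Its top is 22 mm above the deck, 77 mm above the table; it is pressed straight down.
- start_button (a joint): How far the start button is pressed, in m: 0 up, 0.006 fully down. A spring pushes it back up; it takes 1.5 N to start and 5 N fully down.
- former: White forming machine, fixed. Origin on the table under the middle of its deck: 225 (its x) x 330 (its y) x 55 mm high; dials at its x = +34, y = -65 and +65 mm, button near x = -65. Beyond y = +160 it is 70 high with a round pot 112 high (radius 76 round x -10, y 270) and a grey hood 230 high (radius 75 round x 90, y 350).
- stone_model: Loose cream stone tooth model, 45 x 58 x 25 mm, on the deck to the left of the button; origin under its middle. Leave alone.
- pellet_tin: Loose small jar with blue lid, 42 mm across, 45 mm high, on the deck to the right of the button; origin under its middle. Leave alone.
- plaster_jar: Loose white jar with grey lid, 72 mm across, 85 mm high, on the table to the machine's right; origin under its middle. Leave alone.
- silicone_bottle: Loose white bottle with blue cap, 64 mm across, 170 mm high, on the table to the machine's right; origin under its middle. Leave alone.
- mixing_bowl: Loose green mixing bowl, 110 mm across, 60 mm high, on the table to the right; origin under its middle. Leave alone.
- spare_ring: Loose aluminium ring, 90 mm across, 22 mm high, on the table to the right of the machine; origin under its middle. Leave alone.

How it is judged:
By the outcome, as a careful person would: the job done as asked, in the order asked, and still so for the second after the job is handed in, with the robot touching nothing.
It also fails if it takes over 64 s, if anything falls off the work surface, if the arm or the gripper's body presses on something with over 40 N, if the wrist force passes 120 N, or if a joint passes its speed limit or range.

## Working session

There is one attempt and no reset: what is moved stays moved. The work goes in short steps, Python scripts to look and compute and a tool call to move; the robot and the scene stay as the last step left them, time stands still between calls to the robot, and variables do not carry over. Pictures are saved under pics/ and viewed, about 8 in all and at most 12, crops included, and the job is handed in when it is done.

Besides the shell and the picture viewer there is one more tool, called after "Call:" by a JSON object that holds its "op" and its "data", one argument or row to a line. move_arm: Moves the arm, as the interface text tells. Its arguments: {"type":"object","properties":{"moves":{"type":"array","items":{"type":"object","properties":{"gripper":{"type":"number"},"xyz":{"type":"array","items":{"type":"number"}},"angular":{"type":"array","items":{"type":"number"}}}}}},"required":["moves"]}

```bash
mkdir -p pics; ls
python3 - <<'E'
from bench import arm
import cv2,numpy as np
s=arm.read_state();print(s)
for n in("top","side"):
    p,d=arm.get_image(n);cv2.imwrite(f"pics/{n}0.png",p);np.savez(f"{n}0.npz",p=p,d=d)
    c=arm.get_calibration(n);print(n,c,-c["R"].T@c["t"])
E
```

```text
pics
{'clock': 0.0, 'joints': array([ 1.38261677e+00,  3.85596625e-01,  6.62944166e-03, -5.50173095e-04,
       -1.19401115e+00, -2.58607388e-01]), 'joint_vel': array([-5.62479041e-06, -2.61265781e-04,  2.62094829e-04,  5.08949701e-04,
        4.80865385e-04,  2.94892179e-04]), 'joint_efforts': array([ 3.55506718e-04, -3.92287624e+01,  1.88399470e+01,  4.18612137e+00,
       -4.69117003e-03, -2.62673638e-06]), 'position': array([269.75574001, 563.13358784, 230.19122792]), 'ee_rot': array([ 9.75128174e-01, -2.21638870e-01, -2.17110178e-04,  1.09932934e-03]), 'contact_force': array([-0.15819765,  0.28420617,  0.74634864]), 'wrist_torque': array([ 0.02866192, -0.0187117 , -0.00970007]), 'gripper_width': 85.24801241676066}
top {'camera_matrix': array([[403.96033546,   0.        , 253.23598827],
       [  0.        , 403.96033546, 189.39018122],
       [  0.        ,   0.        ,   1.        ]]), 'R': array([[ 0.01663878, -0.99985856, -0.00245181],
       [-0.98074904, -0.01584352, -0.19462862],
       [ 0.19456224,  0.00564299, -0.98087394]]), 't': array([-188.02594918,  518.71744958, 1071.5720162 ])} [ 303.3727077  -185.82791772 1151.57332427]
side {'camera_matrix': array([[412.89967385,   0.        , 264.56452345],
       [  0.        , 412.89967385, 190.15415748],
       [  0.        ,   0.        ,   1.        ]]), 'R': array([[-0.8047639 , -0.59330097,  0.0186821 ],
       [-0.45148255,  0.59135913, -0.66817504],
       [ 0.38538107, -0.54615779, -0.74376952]]), 't': array([299.41257529, 413.34411965, 736.25816135])} [143.83413032 335.32008678 818.19894524]
```

View pics/top0.png

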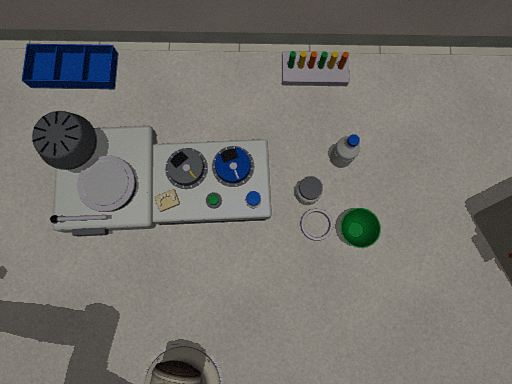

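View pics/side0.png

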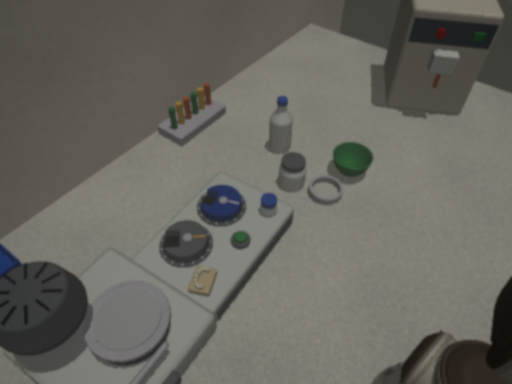

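The top view shows the blue dial at about (233,166) with its dark notch up and to the left (towards +x), the grey dial at (186,168), the button at (213,200), the tin at (253,199) and the stone at (167,200). The side view shows the same layout, with the arm clear of it. Next I'll measure.

```bash
cat > h.py <<'E'
import cv2,numpy as np
from bench import arm
def ray(n,uv,z):
    c=arm.get_calibration(n);d=c["R"].T@np.linalg.solve(c["camera_matrix"],[*uv,1.]);o=-c["R"].T@c["t"]
    return o+d*(z-o[2])/d[2]
def blobs(p,lo,hi,amin=15):
    m=cv2.inRange(cv2.cvtColor(p,cv2.COLOR_BGR2HSV),lo,hi)
    cs=cv2.findContours(m,cv2.RETR_EXTERNAL,cv2.CHAIN_APPROX_NONE)[0]
    return [c for c in cs if cv2.contourArea(c)>amin]
E
python3 - <<'E'
from h import *
for n in("top","side"):
    p=np.load(n+"0.npz")["p"]
    for nm,lo,hi,z in(("blue",(105,120,50),(130,255,255),83),("green",(50,90,40),(85,255,255),77)):
        for c in blobs(p,lo,hi):
            W=np.array([ray(n,q[0],z)[:2] for q in c],np.float32)
            (cx,cy),r=cv2.minEnclosingCircle(W)
            if np.hypot(cx,cy)<650 and cx>250: print(n,nm,c.reshape(-1,2).mean(0).round(1),"ctr",round(cx),round(cy),"r",round(r,1))
p=np.load("top0.npz")["p"];q=np.load("side0.npz")["p"]
a=cv2.resize(p[125:230,145:280],None,fx=5.9,fy=5.7,interpolation=cv2.INTER_CUBIC)
cv2.imwrite("pics/topc.png",a)
b=cv2.resize(q[165:305,140:310],None,fx=4,fy=4,interpolation=cv2.INTER_CUBIC);cv2.imwrite("pics/sidec.png",b)
E
```

```text
top blue [252.9 197.6] ctr 493 -179 r 19.1
top blue [232.3 164. ] ctr 586 -121 r 48.6
top green [360.  227.5] ctr 418 -465 r 53.4
top green [212.8 199.3] ctr 488 -71 r 14.0
side blue [268.5 199.4] ctr 501 -187 r 17.8
side blue [221.9 200.8] ctr 587 -117 r 45.9
side green [240.1 236.4] ctr 490 -67 r 12.7
side green [351.5 156.9] ctr 416 -445 r 51.0
```

View pics/topc.png

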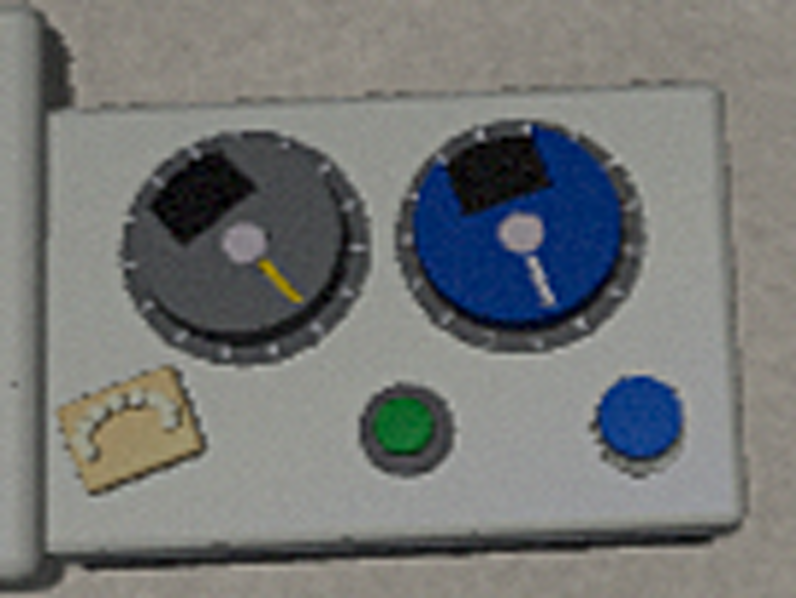

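View pics/sidec.png

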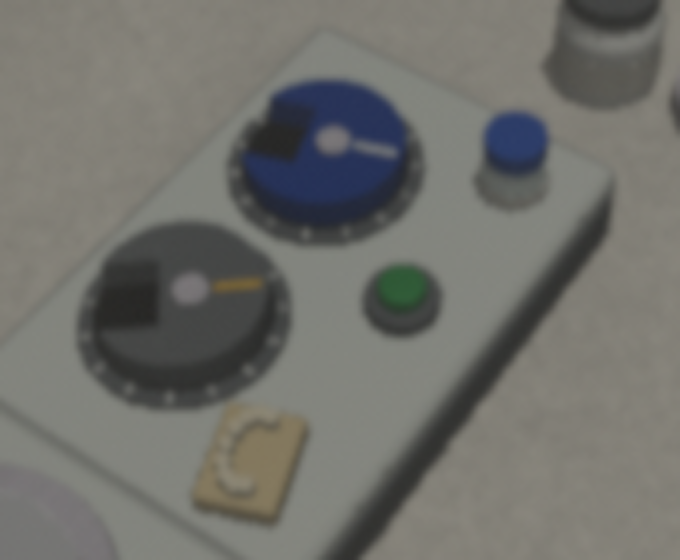

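Both crops agree. In the top crop the blue hub is at (521,232), the notch opens up and left (inner corners (464,213) and (551,184)), and the white line ends at (548,303). I'll fit these exactly.

Run:
```python
from h import *
C=lambda x,y:(145+(x+.5)/5.9-.5,125+(y+.5)/5.7-.5)
S=lambda x,y:(140+(x+.5)/4-.5,165+(y+.5)/4-.5)
print("top view, z83")
for k,q in dict(hub=(521,232),lineend=(548,303),nin1=(464,213),nin2=(551,184),nout1=(445,168),nout2=(532,130),ghub=(244,242),glend=(298,300),gn1=(187,244),gn2=(255,186)).items(): print(k,ray("top",C(*q),83).round(1))
for k,q in dict(hub=(333,139),lineend=(395,153),nin1=(293,160),nin2=(312,109),ghub=(190,288)).items(): print("side",k,ray("side",S(*q),83).round(1))
print("base ring top", [ray("top",C(*q),61).round(1) for q in((395,236),(645,236),(518,118),(520,353))])
for q in((48,112),(720,88),(745,525),(50,552)):print("deck",ray("top",C(*q),55).round(1))
for q in((60,407),(178,366),(205,447),(95,493)):print("stone",ray("top",C(*q),80).round(1))
print("tin",ray("top",C(640,418),100).round(1),"btn",ray("top",C(404,425),77).round(1),ray("side",S(404,287),77).round(1))
# circle fit of the rim from blue mask, far side of top edge only
p=np.load("top0.npz")["p"];d=np.load("top0.npz")["d"]
print("depths",[ (round(float(d[int(round(v)),int(round(u))])), round(float((arm.get_calibration('top')['R']@ray('top',(u,v),83)+arm.get_calibration('top')['t'])[2]))) for u,v in(C(521,232),C(580,230),C(500,170),C(470,260))])
from scipy.optimize import least_squares
for n in("top","side"):
    p=np.load(n+"0.npz")["p"]
    c=max([c for c in blobs(p,(105,100,30),(130,255,255)) if np.hypot(*(ray(n,c.reshape(-1,2).mean(0),83)[:2]-[586,-120]))<20],key=cv2.contourArea)
    W=np.array([ray(n,q[0],83)[:2] for q in c]);cam=(-arm.get_calibration(n)["R"].T@arm.get_calibration(n)["t"])[:2]
    r=np.hypot(*(W-[586,-120]).T);away=(W-[586,-120])@((cam-[586,-120])/np.hypot(*(cam-[586,-120])))<5
    f=least_squares(lambda x:np.hypot(*(W[away&(r>38)]-x[:2]).T)-47.5,[586,-120],loss="soft_l1",f_scale=1.);print(n,"rim fit",f.x.round(1),(away&(r>38)).sum(),f.cost.round(1))
```

```text
top view, z83
hub [ 581.5 -123.    83. ]
lineend [ 546.8 -136.4   83. ]
nin1 [590.5 -96.4  83. ]
nin2 [ 605.5 -136.3   83. ]
nout1 [612.7 -86.8  83. ]
nout2 [ 632.4 -126.8   83. ]
ghub [574.5   4.9  83. ]
glend [546.5 -21.3  83. ]
gn1 [573.1  31.2  83. ]
gn2 [602.3   1.2  83. ]
side hub [ 585.2 -121.9   83. ]
side lineend [ 549.6 -135.6   83. ]
side nin1 [593.2 -95.7  83. ]
side nin2 [ 610.3 -132.4   83. ]
side ghub [577.8   6.1  83. ]
base ring top [array([584.2, -62.3,  61. ]), array([ 586.1, -180.3,   61. ]), array([ 645.2, -118.8,   61. ]), array([ 526.9, -122.9,   61. ])]
deck [646.6 107.3  55. ]
deck [ 664.2 -215.1   55. ]
deck [ 445.7 -228.9   55. ]
deck [427.4  92.1  55. ]
stone [493.5  85.6  80. ]
stone [514.1  32.7  80. ]
stone [475.4  18.3  80. ]
stone [452.7  67.1  80. ]
tin [ 489.  -179.7  100. ] btn [487.9 -71.6  77. ] [488.8 -67.6  77. ]
depths [(1103, 1103), (1101, 1103), (1135, 1109), (1099, 1100)]
top rim fit [ 585.7 -121.2] 41 27.6
side rim fit [ 586.7 -114.3] 40 26.3
```

```bash
cat >> h.py <<'E'
def yaw(s):
    from scipy.spatial.transform import Rotation as R
    m=R.from_quat(s["ee_rot"]).as_matrix();return np.arctan2(m[1,0],m[0,0]),m[:,2]
def go(cmd,psi,tgt,tpsi):
    "tool shift in cm and turn about tool z from commanded pose (tool down)"
    d=np.array(tgt,float)-cmd;c,s=np.cos(psi),np.sin(psi)
    return np.round([(d[0]*c+d[1]*s)/10,(d[0]*s-d[1]*c)/10,-d[2]/10],2).tolist(),round(float(-(tpsi-psi)),3)
E
python3 - <<'E'
from h import *
s=arm.read_state();psi,z=yaw(s);print(np.degrees(psi),z,s["position"])
print(go([270.018,563.64,231.312],psi,[617.2,-108.3,240],np.radians(-69)))
E
```

```text
-25.610907805464702 [-7.54634986e-04 -1.82630388e-03 -9.99998048e-01] [269.82426352 563.16427109 230.33850118]
([60.35, 45.59, -0.87], 0.757)
```

Call:
{"op": "move_arm", "data": {
  "moves": [
    {"gripper": -1,"xyz": [60.35,45.59,-0.87],"angular": [0,0,0.757]},
    {"gripper": -1,"xyz": [60.35,45.59,-0.87],"angular": [0,0,0.757]},
    {"gripper": -1,"xyz": [60.35,45.59,-0.87],"angular": [0,0,0.757]},
    {"gripper": -1,"xyz": [60.35,45.59,-0.87],"angular": [0,0,0.757]},
    {"gripper": -1,"xyz": [60.35,45.59,-0.87],"angular": [0,0,0.757]},
    {"gripper": -1,"xyz": [60.35,45.59,-0.87],"angular": [0,0,0.757]},
    {"gripper": -1,"xyz": [60.35,45.59,-0.87],"angular": [0,0,0.757]},
    {"gripper": -1,"xyz": [60.35,45.59,-0.87],"angular": [0,0,0.757]},
    {"gripper": -1,"xyz": [60.35,45.59,-0.87],"angular": [0,0,0.757]},
    {"gripper": -1,"xyz": [60.35,45.59,-0.87],"angular": [0,0,0.757]}
  ]
}}

```text
clock: 1.35
position: [557.4, 6.5, 238.3]
ee_rot: [0.824, -0.566, -0.0, 0.0]
contact_force: [0.6, 0.8, 1.0]
gripper_width: 0.1
```

Call:
{"op": "move_arm", "data": {
  "moves": [
    {"gripper": -1,"xyz": [12.0,-1.4,0],"angular": [0,0,0]},
    {"gripper": -1,"xyz": [12.0,-1.4,0],"angular": [0,0,0]},
    {"gripper": -1,"xyz": [12.0,-1.4,0],"angular": [0,0,0]},
    {"gripper": -1,"xyz": [12.0,-1.4,0],"angular": [0,0,0]}
  ]
}}

```text
clock: 1.85
position: [612.6, -98.6, 237.7]
ee_rot: [0.824, -0.567, -0.001, 0.0]
contact_force: [-0.5, 1.2, 0.3]
gripper_width: -0.2
```

Run:
```python
from h import *
s=arm.read_state();psi,z=yaw(s);print(s["clock"],np.degrees(psi),z.round(4),s["position"],s["joint_vel"].round(3),s["contact_force"].round(2))
print(go(s["position"],psi,[617.2,-108.3,110],np.radians(-69)))
```

```text
1.85 -69.01695676569136 [-1.6e-03  3.0e-04 -1.0e+00] [612.59220121 -98.61924952 237.71322337] [ 0.029 -0.019 -0.008  0.002  0.001  0.002] [-0.46  1.21  0.28]
([1.07, -0.08, 12.77], -0.0)
```

Call:
{"op": "move_arm", "data": {
  "moves": [
    {"gripper": -1,"xyz": [1.05,-0.1,6],"angular": [0,0,0]},
    {"gripper": -1,"xyz": [1.05,-0.1,12.6],"angular": [0,0,0]},
    {"gripper": -1,"xyz": [1.05,-0.1,12.6],"angular": [0,0,0]},
    {"gripper": -1,"xyz": [1.05,-0.1,12.6],"angular": [0,0,0]},
    {"gripper": -1,"xyz": [1.05,-0.1,12.6],"angular": [0,0,0]}
  ]
}}

```text
clock: 2.48
position: [619.9, -107.4, 116.1]
ee_rot: [0.825, -0.566, 0.003, -0.002]
contact_force: [-0.2, 0.0, -0.3]
gripper_width: 0.0
```

Run:
```python
from h import *
s=arm.read_state();psi,z=yaw(s);print(s["clock"],np.degrees(psi),s["position"],s["contact_force"].round(2))
print(go(s["position"],psi,[617.2,-108.3,66],np.radians(-69)))
im=[]
for n,(v0,v1,u0,u1) in(("top",(125,205,180,300)),("side",(140,240,150,300))):
    p,d=arm.get_image(n);im.append(cv2.resize(p[v0:v1,u0:u1],(600,300 if n=="side" else 300)) if 0 else cv2.resize(p[v0:v1,u0:u1],None,fx=400/(u1-u0),fy=400/(u1-u0),interpolation=cv2.INTER_CUBIC))
cv2.imwrite("pics/pre.png",cv2.vconcat(im) if im[0].shape[1]==im[1].shape[1] else im[0])
```

```text
2.475 -68.89273450999642 [ 619.87897334 -107.43089782  116.05804918] [-0.22  0.04 -0.28]
([-0.02, 0.28, 5.01], 0.002)
```

View pics/pre.png

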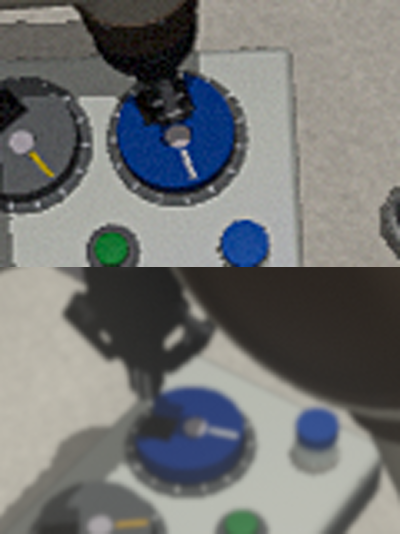

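The fingertips are right above the blue notch in both views (pictures viewed: 5). I'll lower them in, watching the force.

Call:
{"op": "move_arm", "data": {
  "moves": [
    {"gripper": -1,"xyz": [0,0.2,2.6],"angular": [0,0,0]},
    {"gripper": -1,"xyz": [0,0.2,2.6],"angular": [0,0,0]},
    {"gripper": -1,"xyz": [0,0.2,3.8],"angular": [0,0,0]},
    {"gripper": -1,"xyz": [0,0.2,3.8],"angular": [0,0,0]},
    {"gripper": -1,"xyz": [0,0.2,3.8],"angular": [0,0,0]},
    {"gripper": -1,"xyz": [0,0.2,3.8],"angular": [0,0,0]}
  ]
}}

```text
clock: 3.32
position: [616.3, -108.7, 75.0]
ee_rot: [0.824, -0.566, 0.0, -0.0]
contact_force: [0.8, -0.4, -0.9]
gripper_width: 0.1
```

Call:
{"op": "move_arm", "data": {
  "moves": [
    {"gripper": -1,"xyz": [0,0,0.8],"angular": [0,0,0]},
    {"gripper": -1,"xyz": [0,0,0.8],"angular": [0,0,0]},
    {"gripper": -1,"xyz": [0,0,0.8],"angular": [0,0,0]}
  ]
}}

```text
clock: 3.7
position: [615.9, -108.7, 66.3]
ee_rot: [0.824, -0.566, -0.0, 0.0]
contact_force: [-0.0, 0.2, -1.4]
gripper_width: 0.2
```

```bash
cat >> h.py <<'E'
AX=np.array([585.5,-120.5]);A0=np.radians(21)
def at(th,lat=11.,r=34.):
    "tool xy and yaw when finger is flush against the leading wall at dial turn th (deg, clockwise)"
    a=A0-np.radians(th);return AX+r*np.array([np.cos(a),np.sin(a)])+lat*np.array([np.sin(a),-np.cos(a)]),a-np.pi/2
E
python3 - <<'E'
from h import *
s=arm.read_state();psi,z=yaw(s);print(s["clock"],np.degrees(psi),s["position"],s["contact_force"].round(2),s["joint_vel"].round(4))
for th,lat in((0,9),(0,10),(0,11),(4,11),(8,11),(12,11),(16,11),(20,11)):
    p,a=at(th,lat);print(th,lat,p.round(1),go(s["position"],psi,[*p,s["position"][2]],a))
E
```

```text
3.7 -68.96729653683975 [ 615.87043793 -108.72770315   66.2959798 ] [-0.05  0.18 -1.37] [-0.0018 -0.0037  0.0039  0.0005 -0.0015 -0.002 ]
0 9 [ 620.5 -116.7] ([0.91, -0.14, -0.0], 0.001)
0 10 [ 620.8 -117.7] ([1.01, -0.14, -0.0], 0.001)
0 11 [ 621.2 -118.6] ([1.11, -0.14, -0.0], 0.001)
4 11 [ 621.2 -121.1] ([1.35, -0.06, -0.0], 0.07)
8 11 [ 621.1 -123.6] ([1.57, 0.04, -0.0], 0.14)
12 11 [ 620.8 -126. ] ([1.79, 0.16, -0.0], 0.21)
16 11 [ 620.3 -128.5] ([2.01, 0.29, -0.0], 0.28)
20 11 [ 619.7 -130.9] ([2.21, 0.44, -0.0], 0.35)
```

Call:
{"op": "move_arm", "data": {
  "moves": [
    {"gripper": -1,"xyz": [0.4,-0.1,0],"angular": [0,0,0]},
    {"gripper": -1,"xyz": [0.8,-0.1,0],"angular": [0,0,0]},
    {"gripper": -1,"xyz": [0.8,-0.1,0],"angular": [0,0,0]},
    {"gripper": -1,"xyz": [0.8,-0.1,0],"angular": [0,0,0]}
  ]
}}

```text
clock: 4.2
position: [619.7, -115.9, 66.5]
ee_rot: [0.824, -0.566, -0.0, 0.0]
contact_force: [1.3, -0.0, 0.6]
gripper_width: -0.3
```

Call:
{"op": "move_arm", "data": {
  "moves": [
    {"gripper": -1,"xyz": [0.1,0,0],"angular": [0,0,0]},
    {"gripper": -1,"xyz": [0.2,0,0],"angular": [0,0,0]},
    {"gripper": -1,"xyz": [0.2,0,0],"angular": [0,0,0]},
    {"gripper": -1,"xyz": [0.2,0,0],"angular": [0,0,0]}
  ]
}}

```text
clock: 4.7
position: [620.4, -117.7, 66.5]
ee_rot: [0.824, -0.566, -0.0, 0.0]
contact_force: [1.0, 0.2, 0.4]
gripper_width: 0.2
```

Call:
{"op": "move_arm", "data": {
  "moves": [
    {"gripper": -1,"xyz": [0.1,0,0],"angular": [0,0,0]},
    {"gripper": -1,"xyz": [0.2,0,0],"angular": [0,0,0]},
    {"gripper": -1,"xyz": [0.2,0,0],"angular": [0,0,0]},
    {"gripper": -1,"xyz": [0.2,0,0],"angular": [0,0,0]}
  ]
}}

```text
clock: 5.2
position: [621.2, -119.6, 66.5]
ee_rot: [0.824, -0.566, 0.0, -0.0]
contact_force: [0.3, 0.1, -0.2]
gripper_width: -0.2
```

Run:
```python
from h import *
s=arm.read_state();psi,z=yaw(s);print(s["contact_force"].round(2),s["wrist_torque"].round(2))
for th in(2,4,6,8):
    p,a=at(th);print(th,p.round(1),go(s["position"],psi,[*p,s["position"][2]],a))
```

```text
[ 0.32  0.15 -0.18] [ 0.04  0.04 -0.  ]
2 [ 621.2 -119.8] ([0.03, 0.0, -0.0], 0.035)
4 [ 621.2 -121.1] ([0.14, 0.05, -0.0], 0.07)
6 [ 621.2 -122.3] ([0.26, 0.1, -0.0], 0.105)
8 [ 621.1 -123.6] ([0.37, 0.15, -0.0], 0.14)
```

Call:
{"op": "move_arm", "data": {
  "moves": [
    {"gripper": -1,"xyz": [0.05,0,0],"angular": [0,0,0.035]},
    {"gripper": -1,"xyz": [0.15,0.05,0],"angular": [0,0,0.07]},
    {"gripper": -1,"xyz": [0.25,0.1,0],"angular": [0,0,0.105]},
    {"gripper": -1,"xyz": [0.37,0.15,0],"angular": [0,0,0.14]},
    {"gripper": -1,"xyz": [0.37,0.15,0],"angular": [0,0,0.14]},
    {"gripper": -1,"xyz": [0.37,0.15,0],"angular": [0,0,0.14]}
  ]
}}

```text
clock: 5.95
position: [621.3, -123.5, 66.5]
ee_rot: [0.783, -0.622, 0.0, -0.0]
contact_force: [1.0, 2.1, -0.3]
gripper_width: -0.1
```

```bash
cat >> h.py <<'E'
def look(name):
    im=[]
    for n,(v0,v1,u0,u1) in(("top",(135,205,190,300)),("side",(165,235,170,280))):
        p,d=arm.get_image(n);im.append(cv2.resize(p[v0:v1,u0:u1],None,fx=4,fy=4,interpolation=cv2.INTER_CUBIC))
    cv2.imwrite(f"pics/{name}.png",cv2.vconcat(im))
E
python3 - <<'E'
from h import *
s=arm.read_state();psi,z=yaw(s);print(s["position"],s["contact_force"].round(2),s["wrist_torque"].round(2))
p,a=at(8);print(go(s["position"],psi,[*p,s["position"][2]],a));look("c1")
E
```

```text
[ 621.26379363 -123.45640831   66.50562198] [ 1.01  2.1  -0.28] [ 0.78 -0.26  0.04]
([0.01, 0.02, -0.0], 0.0)
```

View pics/c1.png

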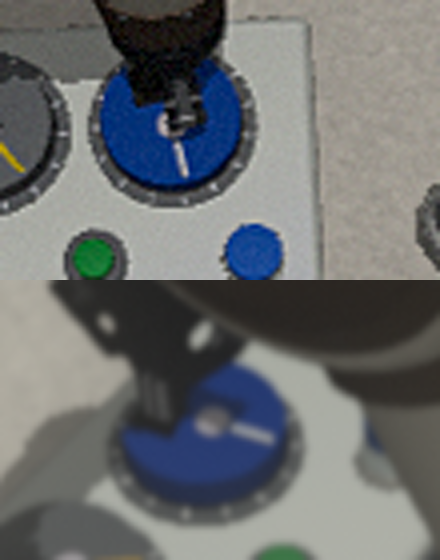

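Contact confirmed: 2.3 N at the wall. The line now points about 12° from the image vertical, against 21° before, so the dial has turned about 8° as planned. I'll work out the arc rows, with a line-angle readout.

```bash
cat >> h.py <<'E'
def dial():
    "dial turn in deg from the white line in the top view"
    p,_=arm.get_image("top");h=cv2.cvtColor(p,cv2.COLOR_BGR2HSV)
    P=[ray("top",(u,v),83)[:2]-AX for v,u in np.argwhere((h[...,1]<90)&(h[...,2]>110)) if 140<v<195 and 205<u<262]
    P=np.array([q for q in P if 16<np.hypot(*q)<40]);m=P.mean(0) if len(P) else [np.nan]*2
    return len(P),round(float((21-np.degrees(np.arctan2(-m[1],-m[0])))%360),1),P.std(0).round(1) if len(P) else 0
def rows(ths):
    s=arm.read_state();psi,z=yaw(s);print("st",s["clock"],s["position"].round(1),s["contact_force"].round(1),s["wrist_torque"].round(2))
    for th in ths:
        p,a=at(th);print(th,*go(s["position"],psi,[*p,66.5],a))
E
python3 -c "
from h import *
print(dial());rows([11,14,17,20,23,26,29,32])"
```

```text
(15, 4.9, array([5.8, 2.2]))
st 6.1 [ 621.3 -123.5   66.5] [ 1.1  1.9 -0.4] [ 0.72 -0.33  0.06]
11 [0.18, 0.08, 0.0] 0.053
14 [0.35, 0.15, 0.0] 0.105
17 [0.52, 0.23, 0.0] 0.157
20 [0.69, 0.32, 0.0] 0.21
23 [0.85, 0.42, 0.0] 0.262
26 [1.0, 0.52, 0.0] 0.314
29 [1.15, 0.64, 0.0] 0.367
32 [1.29, 0.76, 0.0] 0.419
```

Call:
{"op": "move_arm", "data": {
  "moves": [
    {"gripper": -1,"xyz": [0.18,0.08,0],"angular": [0,0,0.053]},
    {"gripper": -1,"xyz": [0.35,0.15,0],"angular": [0,0,0.105]},
    {"gripper": -1,"xyz": [0.52,0.23,0],"angular": [0,0,0.157]},
    {"gripper": -1,"xyz": [0.69,0.32,0],"angular": [0,0,0.21]},
    {"gripper": -1,"xyz": [0.85,0.42,0],"angular": [0,0,0.262]},
    {"gripper": -1,"xyz": [0.85,0.42,0],"angular": [0,0,0.262]}
  ]
}}

```text
clock: 6.85
position: [618.4, -133.4, 66.5]
ee_rot: [-0.695, 0.719, 0.0, -0.001]
contact_force: [0.3, -0.3, -0.0]
gripper_width: -0.0
```

```bash
python3 -c "
from h import *
print(dial());rows([26,29,32,35,38,41,44,47])"
```

```text
(16, 22.7, array([6.4, 1.6]))
st 6.9 [ 618.5 -133.3   66.5] [-0.6 -0.8  0.2] [-0.04  0.05 -0.05]
26 [0.11, 0.0, -0.0] 0.053
29 [0.29, 0.07, -0.0] 0.105
32 [0.46, 0.15, -0.0] 0.158
35 [0.62, 0.24, -0.0] 0.21
38 [0.78, 0.34, -0.0] 0.262
41 [0.93, 0.45, -0.0] 0.315
44 [1.08, 0.56, -0.0] 0.367
47 [1.22, 0.68, -0.0] 0.419
```

The dial is in stop 1: the line reads 22.7° and the force is zero. On to click 2.

Call:
{"op": "move_arm", "data": {
  "moves": [
    {"gripper": -1,"xyz": [0.11,0,0],"angular": [0,0,0.053]},
    {"gripper": -1,"xyz": [0.29,0.07,0],"angular": [0,0,0.105]},
    {"gripper": -1,"xyz": [0.46,0.15,0],"angular": [0,0,0.158]},
    {"gripper": -1,"xyz": [0.62,0.24,0],"angular": [0,0,0.21]},
    {"gripper": -1,"xyz": [0.78,0.34,0],"angular": [0,0,0.262]},
    {"gripper": -1,"xyz": [0.93,0.45,0],"angular": [0,0,0.315]},
    {"gripper": -1,"xyz": [1.08,0.56,0],"angular": [0,0,0.367]},
    {"gripper": -1,"xyz": [1.08,0.56,0],"angular": [0,0,0.367]}
  ]
}}

```text
clock: 7.9
position: [612.7, -143.7, 66.5]
ee_rot: [-0.552, 0.834, 0.0, -0.0]
contact_force: [0.4, 0.0, -0.3]
gripper_width: 0.3
```

```bash
python3 -c "
from h import *
print(dial());rows([47,50,53,56,59,62,65,68,71])"
```

```text
(15, 47.6, array([5.2, 3.2]))
st 7.95 [ 612.8 -143.5   66.5] [ 0.3 -0.5  0. ] [ 0.01 -0.01 -0.02]
47 [0.22, 0.07, 0.0] 0.053
50 [0.39, 0.15, 0.0] 0.105
53 [0.56, 0.23, 0.0] 0.158
56 [0.73, 0.32, 0.0] 0.21
59 [0.89, 0.41, 0.0] 0.262
62 [1.04, 0.52, 0.0] 0.315
65 [1.19, 0.63, 0.0] 0.367
68 [1.33, 0.75, 0.0] 0.42
71 [1.47, 0.88, 0.0] 0.472
```

Stop 2: the line reads 47.6°. On to click 3.

Call:
{"op": "move_arm", "data": {
  "moves": [
    {"gripper": -1,"xyz": [0.22,0.07,0],"angular": [0,0,0.053]},
    {"gripper": -1,"xyz": [0.39,0.15,0],"angular": [0,0,0.105]},
    {"gripper": -1,"xyz": [0.56,0.23,0],"angular": [0,0,0.158]},
    {"gripper": -1,"xyz": [0.73,0.32,0],"angular": [0,0,0.21]},
    {"gripper": -1,"xyz": [0.89,0.41,0],"angular": [0,0,0.262]},
    {"gripper": -1,"xyz": [1.04,0.52,0],"angular": [0,0,0.315]},
    {"gripper": -1,"xyz": [1.19,0.63,0],"angular": [0,0,0.367]},
    {"gripper": -1,"xyz": [1.33,0.75,0],"angular": [0,0,0.42]},
    {"gripper": -1,"xyz": [1.33,0.75,0],"angular": [0,0,0.42]}
  ]
}}

```text
clock: 9.07
position: [600.7, -152.7, 66.5]
ee_rot: [-0.366, 0.93, -0.0, -0.0]
contact_force: [-0.7, 0.6, -0.4]
gripper_width: -0.2
```

```bash
python3 -c "
from h import *
print(dial());rows([71,74,77,80,83,86,88,90,92])"
```

```text
(12, 72.4, array([3.5, 4.3]))
st 9.125 [ 600.8 -152.7   66.5] [ 0.2 -0.3  0.1] [-0.02  0.05  0.  ]
71 [0.2, 0.06, 0.0] 0.052
74 [0.37, 0.13, 0.0] 0.105
77 [0.54, 0.21, 0.0] 0.157
80 [0.71, 0.3, 0.0] 0.209
83 [0.87, 0.4, 0.0] 0.262
86 [1.02, 0.51, 0.0] 0.314
88 [1.12, 0.58, 0.0] 0.349
90 [1.22, 0.66, 0.0] 0.384
92 [1.31, 0.74, 0.0] 0.419
```

Stop 3: the line reads 72.4°. For the last click I'll stop at 90°, short of 96°.

Call:
{"op": "move_arm", "data": {
  "moves": [
    {"gripper": -1,"xyz": [0.2,0.06,0],"angular": [0,0,0.052]},
    {"gripper": -1,"xyz": [0.37,0.13,0],"angular": [0,0,0.105]},
    {"gripper": -1,"xyz": [0.54,0.21,0],"angular": [0,0,0.157]},
    {"gripper": -1,"xyz": [0.71,0.3,0],"angular": [0,0,0.209]},
    {"gripper": -1,"xyz": [0.87,0.4,0],"angular": [0,0,0.262]},
    {"gripper": -1,"xyz": [1.02,0.51,0],"angular": [0,0,0.314]},
    {"gripper": -1,"xyz": [1.12,0.58,0],"angular": [0,0,0.349]},
    {"gripper": -1,"xyz": [1.22,0.66,0],"angular": [0,0,0.384]},
    {"gripper": -1,"xyz": [1.22,0.66,0],"angular": [0,0,0.384]}
  ]
}}

```text
clock: 10.25
position: [587.3, -156.2, 66.5]
ee_rot: [-0.181, 0.983, -0.0, 0.0]
contact_force: [0.1, 0.3, 0.3]
gripper_width: 0.2
```

```bash
python3 -c "
from h import *
print(dial());rows([90,92]);look('c4')"
```

```text
(9, 96.7, array([1.4, 3.6]))
st 10.3 [ 587.4 -156.2   66.5] [-0.7  0.1 -0.5] [-0.02 -0.02  0.07]
90 [0.0, -0.0, 0.0] -0.001
92 [0.12, 0.04, 0.0] 0.034
```

View pics/c4.png

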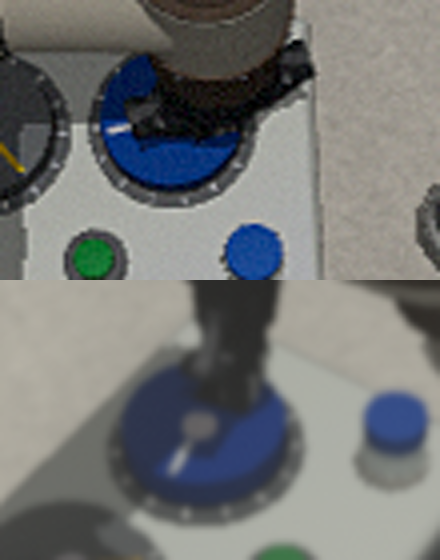

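The dial sits in stop 4: the line reads 96.7°, there is no force, and both views agree. Grey dial unmoved. I'll lift straight out and go over to the button.

Call:
{"op": "move_arm", "data": {
  "moves": [
    {"gripper": -1,"xyz": [-0.1,0,-2],"angular": [0,0,0]},
    {"gripper": -1,"xyz": [-0.1,0,-5],"angular": [0,0,0]},
    {"gripper": -1,"xyz": [-0.1,0,-6],"angular": [0,0,0]},
    {"gripper": -1,"xyz": [-0.1,0,-6],"angular": [0,0,0]},
    {"gripper": -1,"xyz": [-0.1,0,-6],"angular": [0,0,0]}
  ]
}}

```text
clock: 11.02
position: [587.5, -155.7, 125.2]
ee_rot: [-0.181, 0.983, 0.0, -0.001]
contact_force: [-0.0, -0.5, 0.9]
gripper_width: -0.2
```

```bash
python3 -c "
from h import *
print(dial());s=arm.read_state();psi,z=yaw(s);print(s['position'],go(s['position'],psi,[488.3,-69.7,110],psi))"
```

```text
(10, 96.1, array([1.5, 4.7]))
[ 587.48357836 -155.68183651  125.11344121] ([6.2, 11.57, 1.51], -0.0)
```

Call:
{"op": "move_arm", "data": {
  "moves": [
    {"gripper": -1,"xyz": [6.2,11.57,0],"angular": [0,0,0]},
    {"gripper": -1,"xyz": [6.2,11.57,0],"angular": [0,0,0]},
    {"gripper": -1,"xyz": [6.2,11.57,0],"angular": [0,0,0]},
    {"gripper": -1,"xyz": [6.2,11.57,1.5],"angular": [0,0,0]},
    {"gripper": -1,"xyz": [6.2,11.57,2.5],"angular": [0,0,0]},
    {"gripper": -1,"xyz": [6.2,11.57,2.5],"angular": [0,0,0]},
    {"gripper": -1,"xyz": [6.2,11.57,2.5],"angular": [0,0,0]}
  ]
}}

```text
clock: 11.95
position: [489.6, -70.1, 101.5]
ee_rot: [-0.181, 0.983, -0.0, -0.0]
contact_force: [-0.2, -0.0, 0.4]
gripper_width: -0.2
```

```bash
python3 -c "
from h import *
print(dial());s=arm.read_state();psi,z=yaw(s);print(s['position'],go(s['position'],psi,[488.3,-69.7,80],psi));look('b1')"
```

```text
(11, 97.6, array([2.1, 5. ]))
[489.64931745 -69.99985836 101.66584322] ([0.12, 0.08, 2.17], -0.0)
```

View pics/b1.png

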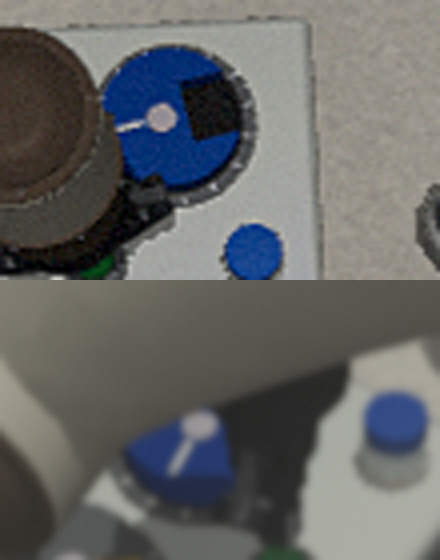

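The blue notch now points towards −y with the line at about 97°, and the tip hangs over the green button at about (95,265). Pressing now.

Call:
{"op": "move_arm", "data": {
  "moves": [
    {"gripper": -1,"xyz": [0.1,0.05,1.0],"angular": [0,0,0]},
    {"gripper": -1,"xyz": [0.1,0.05,2.0],"angular": [0,0,0]},
    {"gripper": -1,"xyz": [0.1,0.05,2.6],"angular": [0,0,0]},
    {"gripper": -1,"xyz": [0.1,0.05,2.8],"angular": [0,0,0]},
    {"gripper": -1,"xyz": [0.1,0.05,2.8],"angular": [0,0,0]},
    {"gripper": -1,"xyz": [0.1,0.05,2.8],"angular": [0,0,0]}
  ]
}}

```text
clock: 12.85
position: [487.6, -69.8, 73.7]
ee_rot: [-0.181, 0.983, 0.0, -0.0]
contact_force: [-2.0, -0.0, 3.3]
gripper_width: 0.3
```

Call:
{"op": "move_arm", "data": {
  "moves": [
    {"gripper": -1,"xyz": [0,0,0.2],"angular": [0,0,0]},
    {"gripper": -1,"xyz": [0,0,0.3],"angular": [0,0,0]},
    {"gripper": -1,"xyz": [0,0,0.4],"angular": [0,0,0]},
    {"gripper": -1,"xyz": [0,0,0.4],"angular": [0,0,0]},
    {"gripper": -1,"xyz": [0,0,0.4],"angular": [0,0,0]}
  ]
}}

```text
clock: 13.48
position: [488.0, -69.8, 70.9]
ee_rot: [-0.182, 0.983, -0.0, 0.0]
contact_force: [-6.1, 1.7, 13.5]
gripper_width: -0.2
```

Call:
{"op": "move_arm", "data": {
  "moves": [
    {"gripper": -1,"xyz": [0,0,0.05],"angular": [0,0,0]},
    {"gripper": -1,"xyz": [0,0,0.05],"angular": [0,0,0]}
  ]
}}

```text
clock: 13.72
position: [488.0, -69.8, 70.9]
ee_rot: [-0.182, 0.983, -0.0, 0.0]
contact_force: [-7.2, 1.7, 17.0]
gripper_width: -0.0
```

Call:
{"op": "move_arm", "data": {
  "moves": [
    {"gripper": -1,"xyz": [0,0,-0.5],"angular": [0,0,0]},
    {"gripper": -1,"xyz": [0,0,-2],"angular": [0,0,0]},
    {"gripper": -1,"xyz": [0,0,-6],"angular": [0,0,0]},
    {"gripper": -1,"xyz": [0,0,-12],"angular": [0,0,0]},
    {"gripper": -1,"xyz": [0,0,-16],"angular": [0,0,0]},
    {"gripper": -1,"xyz": [7,5,-16],"angular": [0,0,0]},
    {"gripper": -1,"xyz": [10,7,-16],"angular": [0,0,0]},
    {"gripper": -1,"xyz": [10,7,-16],"angular": [0,0,0]},
    {"gripper": -1,"xyz": [10,7,-16],"angular": [0,0,0]}
  ]
}}

```text
clock: 14.85
position: [370.8, -39.6, 229.6]
ee_rot: [-0.182, 0.983, 0.0, 0.002]
contact_force: [-0.6, 0.5, -0.1]
gripper_width: -0.1
```

Run:
```python
from h import *
s=arm.read_state();print(s["clock"],s["position"].round(1),s["contact_force"].round(2));print(dial())
im=[]
for n,(v0,v1,u0,u1) in(("top",(125,235,145,345)),("side",(140,310,130,390))):
    p,d=arm.get_image(n);np.savez(n+"1.npz",p=p,d=d);im.append(cv2.resize(p[v0:v1,u0:u1],(600,round(600*(v1-v0)/(u1-u0))))[:295])
cv2.imwrite("pics/end.png",cv2.vconcat(im))
```

```text
14.85 [370.8 -39.6 229.6] [-0.56  0.48 -0.13]
(13, 97.6, array([2.3, 6.3]))
```

View pics/end.png

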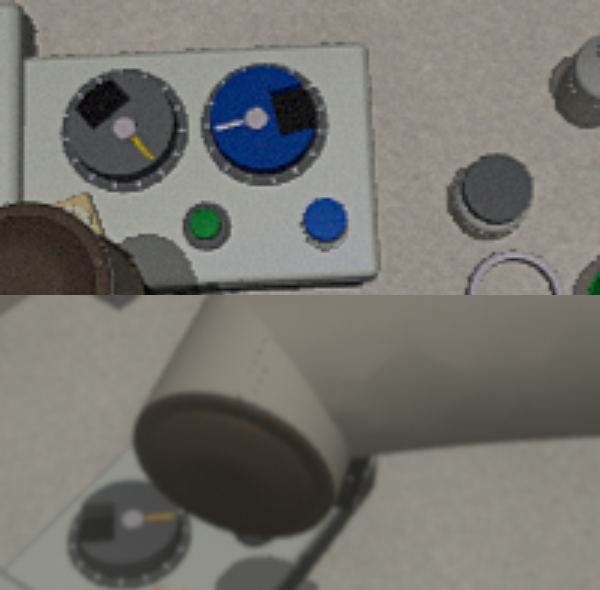

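```bash
python3 -c "
from h import *
print(arm.job_done())"
```

```text
the job is handed in; nothing more can be done
None
```

I turned the blue dial four clicks clockwise, then pressed the green button fully down and released it. The job was handed in at about 15 s on the robot's clock.

- **Dial:** I read the white line after each click: 22.7°, 47.6°, 72.4° and 96.7°. With the arm clear it read 97.6°, against the 96° of the fourth stop, which is within measuring error. The finger never went beyond about 90°, so it did not push the dial past the fourth stop.
- **Button:** The fingertip stopped at 70.9 mm, which matches the full 6 mm of travel. It stayed there as the force rose from 13.5 to 17 N, so it was against its hard stop. I then lifted off and the measured force returned to about zero. I did not measure the button's height after release; in the last top view it simply looks as it did at the start.
- **Left alone:** In the last top view the grey dial and tin look unmoved, and the jar and ring show no sign of being touched. The stone model was partly hidden by the arm and the bottle and bowl were only partly in that crop, so I did not fully check those three, but the arm's path kept clear of them.
- **Disagreement:** The top and side cameras differed by about 4–7 mm in y on the dial and button. I used the top view for the dial and the mean of the two for the button, and contact at the notch wall and button agreed with this.

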